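Open the flip-top jar and put the incense cone away

ROBOT

A 6-joint arm with a two-finger parallel gripper is mounted at the origin on the work surface. World frame = base frame: x ahead of the robot, y to its left, z up, the work surface at z = 0. Lengths are in m, angles in rad, forces in N, time in s.
With the tool pointing down it reaches from about 0.425 to 1.125 m from the base axis. Payload 14.9 kg.
Tool frame: the origin (TCP) lies where the fingers leave the gripper's body, on its centre line; the fingertips stand 78 mm ahead of it and the grasp point (between the pads) lies 60 mm ahead of it; z points along the fingers, y is the line along which they close (so a half turn about z gives the same grasp; the last joint's range is limited). The gripper opens to 91 mm and grips with 3 to 60 N. Pads are 32 mm wide; open, the fingers measure 118 mm over their backs; the gripper's body (76 mm by 178 mm) begins 60 mm behind the grasp point.
Start: joints at [-1.29, 0.379, 1.734, -0, 1.028, -0.033], TCP at [0.216, -0.666, 0.292] pointing down, gripper open.
Joint ranges: [-2.77, 2.77], [-0.74, 2.19], [0, 2.66], [-1.06, 4.2], [0.31, 2.87], [-3.08, 3.08]. Speed limits (rad/s): [1.89, 1.89, 2.39, 3.14, 3.14, 3.14].

INTERFACE

Orientations are given as a 3x3 rotation matrix whose columns are the frame's x, y, z axes.
In Python, from workcell import ctrl gives the robot as it stands.
- The arm moves only by the tool carry_out, never from a script. Its argument "plan" is a list of rows, each a list of 3 entries, a list of its own where there are three numbers: the shift along the tool's x, y, z in mm, then the turn, a rotation vector about the tool's x, y, z in degrees, then the finger opening in mm, from 0 to 91.2. In form: [[[tx, ty, tz], [wx, wy, wz], hand], ...]. A call has 1 to 10 rows; each row shifts and turns the commanded pose from where the row before left it, along the tool's axes as they then stand; what a row does not reach is not made up. A row lasts 1/12 s, in which the tool goes at most 41.7 mm and 7.16 degrees, less where a joint would pass 70% of its speed; a pose out of reach is approached as far as the arm can. A call with a gripper value outside its range is refused whole. The fingers move at their own pace and stop on an object; "force" is the grip in N (left out, the last holds). Time passes only in rows, so rows that do not move let the fingers close. It gives the time, the measured TCP pose, the force, the opening and the grip force at its end, in the units of the state.
- ctrl.sense(): the state, without advancing time (a new reading comes with each control period).
- ctrl.grab_frame(name): name is "scene" or "top" or "wrist"; returns the picture (400x640x3 uint8, red, green, blue); there is no depth.
- ctrl.calibration(name): a dict with "intrinsics" (3x3 intrinsics, pixels), "dist_coeffs" ([k1, k2, p1, p2, k3] as OpenCV has them; the pictures are not rectified), "R" (3x3) and "t" (3): a world point X has camera coordinates R X + t; the wrist camera has in their place "hand_eye" (4x4, takes a point from camera to tool coordinates, whose origin is the TCP and whose axes are the flange's). Camera axes: x right, y down, z forward; pixel columns grow to the right and rows downward; lengths in m; the calibration is good to about 2 mm. A picture is of the moment at which its call begins: read the wrist's pose just before it. calibration takes no time and is no camera call.
- ctrl.close_job(): hands the job in; it is judged then, once.
The state is a dict: "clock": time; "joint_positions": joint angles; "dq": joint speeds; "joint_efforts": joint torques, N m; "ee_pos": TCP position; "tool_rot": TCP orientation; "contact_force": force on the tool from outside, world axes, zero at the start; "torque": the same for the moment, N m; "finger_gap": finger opening in m; "grasp_force": force on a finger pad.
Only numpy, scipy, OpenCV 4.12 (cv2) and the standard library are available. Lean on these libraries where they do the work, as an engineer would, in place of code of your own. Each camera call takes 0.05 s, during which the arm holds its last target. There are 200 camera calls.

TASK

Put the incense cone away in the flip-top glass jar. The gold-capped bottle stands in the way of the lid, so first stand it, upright all the while, on an empty part of the mirror tray well away from the jar; then lift the jar's lid all the way open until it leans back on its stop, bringing it down onto the stop gently, and last take the cone from the green holder, lower it into the jar and let go of it only once all of it is inside below the rim, leaving the lid open. Do not push or topple the holder, the watch stand or the cream tin.

Things in the scene. Friction and masses are not known exactly. Their poses are not given: they have to be found in the camera images.
- tray: Round mirror tray with a brass edge, fixed, 370 mm across, 10 mm thick, flat on top without a raised rim. Origin: centre of its underside, on the table; the top is at z = 10 mm. Its x and y directions carry no meaning.
- jar: Glass cylinder jar, fixed to the tray, 86 mm outside diameter, 85 mm to the rim, wall 4 mm (inside diameter 78 mm), floor 6 mm thick. Origin: centre of its underside, on the tray top. z up; its +x axis points from its centre to the hinge at the back, its -x axis to the thumb tab of the closed lid; y is parallel to the hinge.
- jar_mouth (a point): Centre of the jar's mouth at rim height, 85 mm above the jar's origin.
- lid_hinge (a point): Point on the middle of the lid's hinge axis: in the jar's frame x = +46 mm, y = 0, z = +88 mm. The hinge axis is along the jar's y.
- lid (a joint): Angle of the lid: 0 closed, grows as the tab is lifted up and back over the hinge; stop at 2.0 rad, 25 degrees beyond upright, where it rests by its own weight. Loose hinge: short of upright (1.57) it falls shut, beyond it falls onto the stop. Lid: cream disc edged in brass, 88 mm across, 8 mm thick (underside 1 mm below the hinge axis), 65 to 95 g.
- lid_tab (a point): Grip point on the lid's thumb tab, a flat bar 12 mm wide (along jar y), 6 mm thick, 40 mm out from the disc's edge on the side away from the hinge. 26 mm beyond the disc, 14 mm from the tab's end; closed, it is 116 mm from the hinge axis towards jar -x and 3 mm above it. It swings with the lid. Pinched from above across its width, it can turn between the finger pads.
- bottle: Oval amber-pink bottle, 34 mm (its x) by 60 mm (its y), oval body with flat shoulder at 100 mm, round gold cap of 30 mm diameter from 106 to 148 mm high, fixed firmly on it. Loose, 0.2 to 0.35 kg. Origin: centre of its underside; z up. It starts close behind the hinge, where the opening lid would strike it before reaching the stop.
- bottle_cap (a point): Middle of the gold cap, on the bottle's axis 130 mm above its underside; the place to grip it from above.
- holder: Green ceramic incense holder, loose, 0.25 kg: round foot of 72 mm diameter, waisted to a flat round pedestal of 34 mm diameter whose top is 24 mm above its underside. Origin: centre of its underside.
- cone: Maroon pressed incense cone, rigid, 15 g: 20 mm diameter with straight sides up to 26 mm, rounded blunt point at 36 mm. Stands on the holder's pedestal. Origin: centre of its underside; z towards the point.
- cone_center (a point): Centre of the cone, 18 mm above its underside.
- stand: Dark grey hard silicone watch stand, loose, 0.25 kg: foot 56 by 50 mm, upright neck, padded top, 90 mm high. Origin: centre of its underside. All of it lies within 38 mm of its axis.
- tin: Small round cream tin, aluminium with a blush-pink lid, loose, 54 mm diameter, 28 mm high. Origin: centre of its underside.
Things that resemble listed ones, but are neither listed nor needed, are in the scene too. Leave any turquoise look-alike of the cone alone.

How it is judged:
By the outcome, as a careful person would: the job done as asked, in the order asked, and still so for the second after the job is handed in, with the robot touching nothing.
It also fails if it takes over 72 s, if anything falls off the work surface, if the arm or the gripper's body presses on something with over 40 N, if the wrist force passes 120 N, or if a joint passes its speed limit or range.

## Working session

There is one attempt and no reset: what is moved stays moved. The work goes in short steps, Python scripts to look and compute and a tool call to move; the robot and the scene stay as the last step left them, time stands still between calls to the robot, and variables do not carry over. Pictures are saved under pics/ and viewed, at most 10 in all, crops included, and the job is handed in when it is done.

Besides the shell and the picture viewer there is one more tool, called after "Request:" by a JSON object that holds its "name" and its "arguments", one argument or row to a line. carry_out: Moves the arm, as the interface text tells. Its arguments: {"type":"object","properties":{"plan":{"type":"array"},"force":{"type":"number"}},"required":["plan"]}

```bash
mkdir -p pics; ls; python3 - <<'E'
from workcell import ctrl
import cv2,numpy as np
np.set_printoptions(precision=4,suppress=True)
s=ctrl.sense();print(s['ee_pos'],s['tool_rot'])
for n in ('scene','top','wrist'):
    c=ctrl.calibration(n);print(n,c)
    im=ctrl.grab_frame(n);cv2.imwrite(f'pics/{n}0.png',im[:,:,::-1])
E
```

```text
pics
[ 0.216  -0.6655  0.2916] [[ 0.9512  0.3087 -0.0003]
 [ 0.3087 -0.9512  0.001 ]
 [ 0.     -0.0011 -1.    ]]
scene {'intrinsics': array([[456.5455,   0.    , 312.4469],
       [  0.    , 456.5455, 201.5072],
       [  0.    ,   0.    ,   1.    ]]), 'dist_coeffs': array([0.024, 0.   , 0.   , 0.   , 0.   ]), 'R': array([[-0.8353,  0.5494, -0.021 ],
       [ 0.3829,  0.5539, -0.7394],
       [-0.3946, -0.6256, -0.673 ]]), 't': array([ 0.4926, -0.2481,  1.1396])}
top {'intrinsics': array([[468.508 ,   0.    , 319.3364],
       [  0.    , 468.508 , 201.2852],
       [  0.    ,   0.    ,   1.    ]]), 'dist_coeffs': array([-0.0713,  0.    ,  0.    ,  0.    ,  0.    ]), 'R': array([[ 0.011 , -0.9997, -0.0232],
       [-0.9842, -0.0067, -0.177 ],
       [ 0.1768,  0.0248, -0.9839]]), 't': array([0.1196, 0.6612, 0.8451])}
wrist {'intrinsics': array([[334.3247,   0.    , 318.9429],
       [  0.    , 334.3247, 201.2132],
       [  0.    ,   0.    ,   1.    ]]), 'dist_coeffs': array([-0.0699,  0.    ,  0.    ,  0.    ,  0.    ]), 'hand_eye': array([[ 0.0016, -0.9643, -0.2647,  0.0743],
       [ 1.    ,  0.0015,  0.0005, -0.0013],
       [-0.0001, -0.2647,  0.9643, -0.093 ],
       [ 0.    ,  0.    ,  0.    ,  1.    ]])}
```

View pics/scene0.png

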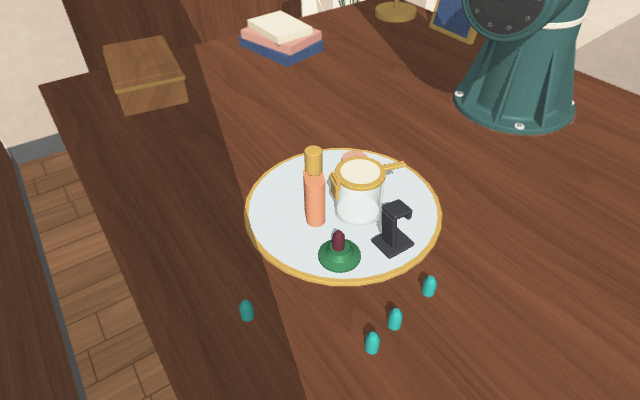

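View pics/top0.png

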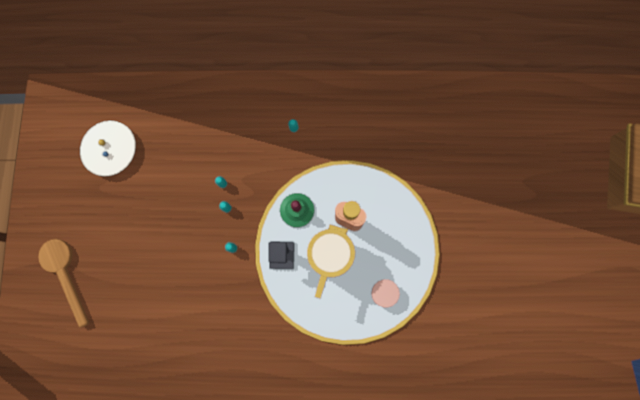

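The scene shows the maroon cone on the green holder (scene 339,240; top 296,206). The four turquoise look-alikes are off the tray (top 220,181; 225,206; 231,247; 293,125) and I'll leave them alone. The bottle cap is at top (351,211), the lid disc at (331,254), the tab at (321,288), the tin at (385,293) and the stand at (281,255). Next I'll measure positions and confirm with a crop.

```bash
cat > h.py <<'E'
from workcell import ctrl
import cv2,numpy as np
np.set_printoptions(precision=4,suppress=True)
def cam(n,s=None):
    c=ctrl.calibration(n)
    if n=='wrist':
        T=np.eye(4);T[:3,:3]=s['tool_rot'];T[:3,3]=s['ee_pos'];T=np.linalg.inv(T@c['hand_eye'])
        return c['intrinsics'],c['dist_coeffs'],T[:3,:3],T[:3,3]
    return c['intrinsics'],c['dist_coeffs'],np.array(c['R']),np.array(c['t'])
def p2w(n,uv,z,s=None):
    K,d,R,t=cam(n,s)
    r=R.T@np.append(cv2.undistortPoints(np.array([[uv]],float),K,d)[0,0],1);o=-R.T@t
    return o+r*(z-o[2])/r[2]
def w2p(n,X,s=None):
    K,d,R,t=cam(n,s)
    return cv2.projectPoints(np.array(X,float).reshape(-1,3),cv2.Rodrigues(R)[0],t,K,d)[0][:,0]
def tri(uv1,uv2,n1='top',n2='scene'):
    A=[];b=[]
    for n,uv in((n1,uv1),(n2,uv2)):
        K,d,R,t=cam(n);x,y=cv2.undistortPoints(np.array([[uv]],float),K,d)[0,0]
        for v,k in((x,0),(y,1)): A.append(R[k]-v*R[2]);b.append(v*t[2]-t[k])
    return np.linalg.lstsq(np.array(A),np.array(b),rcond=None)[0]
E
python3 - <<'E'
from h import *
im=cv2.imread('pics/top0.png');sc=cv2.imread('pics/scene0.png')
c=cv2.resize(im[155:350,250:445],None,fx=3,fy=3,interpolation=cv2.INTER_CUBIC);cv2.imwrite('pics/c_top.png',c)
c=cv2.resize(sc[135:285,240:445],None,fx=3.8,fy=3.8,interpolation=cv2.INTER_CUBIC);cv2.imwrite('pics/c_sc.png',c)
for nm,uv,z in(('tray',(347.5,252.5),.01),('lid',(331,254),.105),('tab',(321,288),.104),('cap',(351,211),.158),('cone',(296,206),.052),('holder',(297,210),.01),('stand',(281,255),.1),('tin',(385,293),.038)):
    print(nm,p2w('top',uv,z))
print('cone tri',tri((296,206),(339,240)))
E
```

```text
tray [0.5654 0.0692 0.01  ]
lid [0.5558 0.1023 0.105 ]
tab [0.4952 0.1197 0.104 ]
cap [0.626  0.0686 0.158 ]
cone [0.652  0.1711 0.052 ]
holder [0.6508 0.1721 0.01  ]
stand [0.5534 0.193  0.1   ]
tin [ 0.4865 -0.0017  0.038 ]
cone tri [0.6518 0.1724 0.0467]
```

View pics/c_top.png

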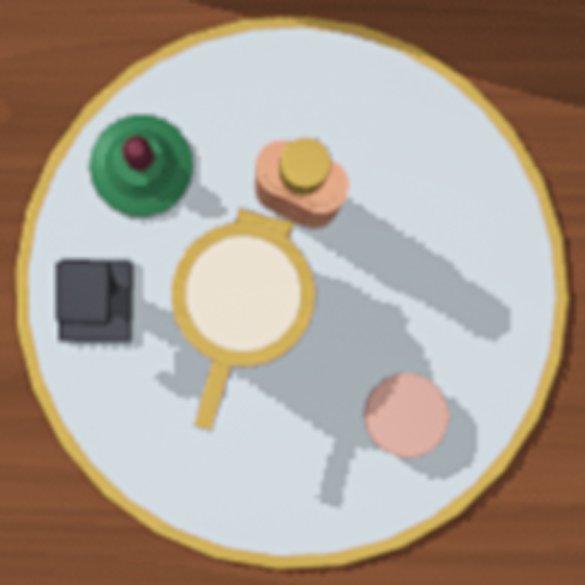

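View pics/c_sc.png

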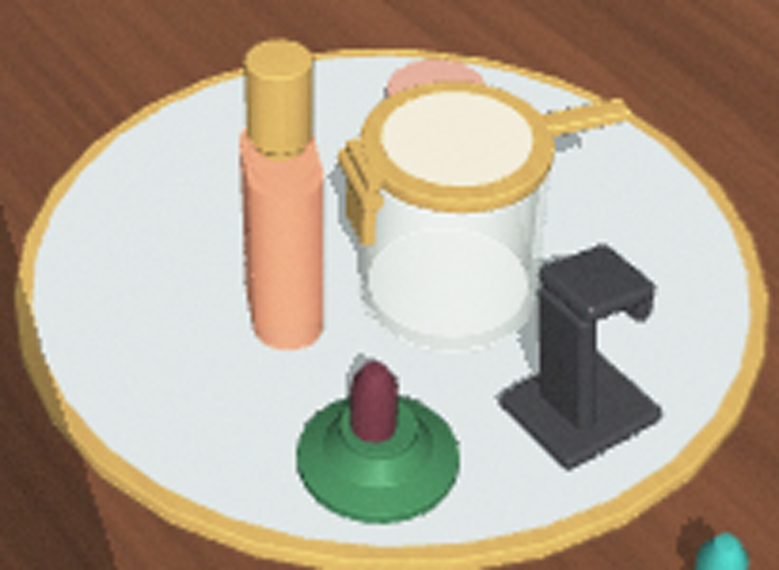

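```bash
python3 - <<'E'
from h import *
T=lambda u,v:(250+u/3-.33,155+v/3-.33)
S=lambda u,v:(240+u/3.8-.37,135+v/3.8-.37)
for nm,a,b,z in(('lid',T(243.5,293.5),S(458,140),.105),('tabend',T(204,428),S(622,106),.104),('cap',T(306,163),S(280,58),.158),
  ('conetip',T(134,148),S(374,366),.069),('holderfoot',T(141,166),S(378,458),.018),('tin',T(407,415),S(435,80),.038),('tray',T(293,293),S(390,300),.01)):
    print(nm,'tri',tri(a,b),'top',p2w('top',a,z),'scene',p2w('scene',b,z))
l=p2w('top',T(243.5,293.5),.105);t=p2w('top',T(204,428),.104);print('tab dist',np.linalg.norm(t-l), 'jar +x yaw',np.degrees(np.arctan2(*(l-t)[1::-1])))
a,b=p2w('top',T(240,215),.1),p2w('top',T(290,230),.1);print('hinge dir',np.degrees(np.arctan2(*(a-b)[1::-1])))
print('place',p2w('top',T(440,210),.01))
print('stand top corners',[p2w('top',T(*q),.1)[:2] for q in((57,262),(110,262),(57,325),(110,325))])
E
```

```text
lid tri [0.558  0.1033 0.101 ] top [0.5585 0.1026 0.105 ] scene [0.5606 0.108  0.105 ]
tabend tri [0.4785 0.1257 0.0993] top [0.4787 0.1254 0.104 ] scene [0.4829 0.1301 0.104 ]
cap tri [0.6295 0.0677 0.1551] top [0.6295 0.0674 0.158 ] scene [0.6312 0.0716 0.158 ]
conetip tri [0.653  0.1731 0.0688] top [0.6529 0.1731 0.069 ] scene [0.6531 0.1732 0.069 ]
holderfoot tri [0.6505 0.1732 0.0091] top [0.6495 0.1722 0.018 ] scene [0.6547 0.1798 0.018 ]
tin tri [ 0.4866 -0.0022  0.0399] top [ 0.4865 -0.0024  0.038 ] scene [ 0.485  -0.0042  0.038 ]
tray tri [ 0.5673  0.069  -0.0217] top [0.5657 0.0695 0.01  ] scene [0.5868 0.0958 0.01  ]
tab dist 0.08298210005447547 jar +x yaw -15.969708148715894
hinge dir 73.6354991202421
place [ 0.6222 -0.0294  0.01  ]
stand top corners [array([0.5768, 0.2162]), array([0.5772, 0.1838]), array([0.5387, 0.2151]), array([0.5391, 0.183 ])]
```

The two cameras agree to within a few mm. The tab end measures 83 mm from the lid centre, against 84 nominal, and the cone tip height is right at 69 mm. The jar's +x yaw is about -16°. I'm moving above the bottle cap.

Request:
{"name": "carry_out", "arguments": {
  "plan": [
    [[24.8,-22.8,0],[0,0,0],91],
    [[24.8,-22.8,0],[0,0,0],91],
    [[24.8,-22.8,0],[0,0,0],91],
    [[24.8,-22.8,0],[0,0,0],91],
    [[24.8,-22.8,0],[0,0,0],91],
    [[24.8,-22.8,0],[0,0,0],91],
    [[24.8,-22.8,0],[0,0,0],91],
    [[24.8,-22.8,0],[0,0,0],91],
    [[24.8,-22.8,0],[0,0,0],91],
    [[24.8,-22.8,0],[0,0,0],91]
  ],
  "force": 25
}}

```text
clock: 0.98
ee_pos: [0.382, -0.3708, 0.2922]
tool_rot: [[0.951, 0.309, -0.0], [0.309, -0.951, 0.0], [-0.0, -0.0, -1.0]]
contact_force: [0.5, -1.8, 0.3]
finger_gap: 0.0913
grasp_force: 0.0
```

Request:
{"name": "carry_out", "arguments": {
  "plan": [
    [[24.8,-22.8,0],[0,0,0],91],
    [[24.8,-22.8,0],[0,0,0],91],
    [[24.8,-22.8,0],[0,0,0],91],
    [[24.8,-22.8,0],[0,0,0],91],
    [[24.8,-22.8,0],[0,0,0],91],
    [[24.8,-22.8,0],[0,0,0],91],
    [[24.8,-22.8,0],[0,0,0],91],
    [[24.8,-22.8,0],[0,0,0],91],
    [[24.8,-22.8,0],[0,0,0],91],
    [[24.8,-22.8,0],[0,0,0],91]
  ]
}}

```text
clock: 1.82
ee_pos: [0.5476, -0.0773, 0.2922]
tool_rot: [[0.951, 0.309, -0.0], [0.309, -0.951, -0.0], [-0.0, 0.0, -1.0]]
contact_force: [0.2, -1.2, 0.0]
finger_gap: 0.0912
grasp_force: 0.0
```

Request:
{"name": "carry_out", "arguments": {
  "plan": [
    [[24.8,-22.8,0],[0,0,0],91],
    [[24.8,-22.8,0],[0,0,0],91],
    [[24.8,-22.8,0],[0,0,0],91],
    [[0,0,0],[0,0,0],91],
    [[0,0,0],[0,0,0],91]
  ]
}}

```text
clock: 2.23
ee_pos: [0.5971, 0.0103, 0.2919]
tool_rot: [[0.95, 0.311, -0.0], [0.311, -0.95, -0.0], [-0.0, -0.0, -1.0]]
contact_force: [-0.5, -0.8, -0.3]
finger_gap: 0.091
grasp_force: 0.0
```

```bash
python3 - <<'E'
from h import *
s=ctrl.sense();print(s['clock'],s['ee_pos'],s['tool_rot'],s['joint_positions'])
im=ctrl.grab_frame('wrist')[:,:,::-1].copy()
J=np.array([.5585,.1026,.01]);a=np.radians(-16);X=np.array([np.cos(a),np.sin(a),0]);Y=np.array([-X[1],X[0],0]);Z=np.array([0,0,1.])
P=[J+.095*Z, J+.046*X+.098*Z, J-.07*X+.098*Z+.003*Z,J-.084*X+.098*Z,[.6295,.0676,.158],[.653,.173,.07],[.65,.173,.01]]
th=np.linspace(0,2*np.pi,60)
for c,r in((J+.095*Z,.044),(np.array([.6295,.0676,.158]),.015),(np.array([.6505,.173,.012]),.036)):
    P+=[c+r*np.array([np.cos(t),np.sin(t),0]) for t in th]
for p in w2p('wrist',P,s): cv2.circle(im,tuple(int(round(v)) for v in p),1,(255,0,0),-1)
cv2.imwrite('pics/w1.png',im)
E
```

```text
2.2333 [0.5971 0.0103 0.2919] [[ 0.9505  0.3109 -0.0005]
 [ 0.3109 -0.9505 -0.    ]
 [-0.0005 -0.0001 -1.    ]] [-0.0218  0.2201  1.9467 -0.      0.9753  1.233 ]
```

View pics/w1.png

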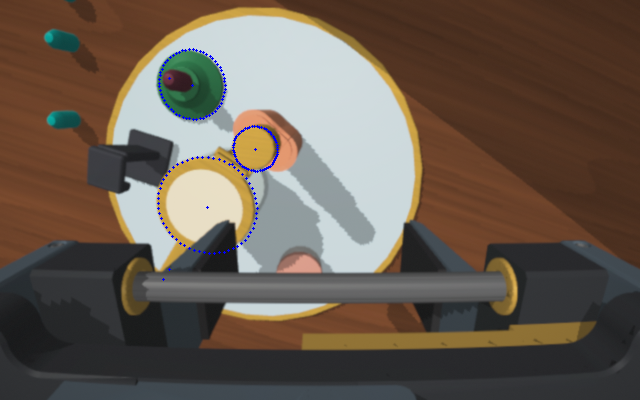

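The wrist overlay fits the cap (255,148), the holder foot (192,85) and the lid (207,204) to within about 2 mm. I'm going down on the cap and gripping it.

Request:
{"name": "carry_out", "arguments": {
  "plan": [
    [[24.3,-22.2,0],[0,0,0],70],
    [[24.3,-22.2,0],[0,0,0],60],
    [[0,0,20],[0,0,0],60],
    [[0,0,25],[0,0,0],60],
    [[0,0,25],[0,0,0],60],
    [[0,0,16],[0,0,0],60],
    [[0,0,6],[0,0,0],60],
    [[0,0,0],[0,0,0],60]
  ]
}}

```text
clock: 2.95
ee_pos: [0.6283, 0.0653, 0.1989]
tool_rot: [[0.952, 0.308, -0.003], [0.308, -0.952, -0.0], [-0.003, -0.001, -1.0]]
contact_force: [-0.4, 0.3, -0.3]
finger_gap: 0.0597
grasp_force: 0.0
```

Request:
{"name": "carry_out", "arguments": {
  "plan": [
    [[0,0,0],[0,0,0],20],
    [[0,0,0],[0,0,0],20],
    [[0,0,0],[0,0,0],20],
    [[0,0,0],[0,0,0],20],
    [[0,0,0],[0,0,0],20],
    [[0,0,0],[0,0,0],20]
  ],
  "force": 30
}}

```text
clock: 3.45
ee_pos: [0.6296, 0.0663, 0.2008]
tool_rot: [[0.951, 0.309, 0.001], [0.309, -0.951, 0.0], [0.001, 0.0, -1.0]]
contact_force: [-0.7, 0.5, 3.8]
finger_gap: 0.0295
grasp_force: 30.0
```

Request:
{"name": "carry_out", "arguments": {
  "plan": [
    [[0,0,-5],[0,0,0],20],
    [[0,0,-10],[0,0,0],20],
    [[0,0,-10],[0,0,0],20],
    [[-1,4,-3],[0,0,0],20],
    [[-3,12,0],[0,0,0],20],
    [[-4,15,0],[0,0,0],20],
    [[-5,18,0],[0,0,0],20],
    [[-5,18,0],[0,0,0],20],
    [[-4,15,0],[0,0,0],20],
    [[-3,12,0],[0,0,0],20]
  ]
}}

```text
clock: 4.28
ee_pos: [0.6343, -0.0332, 0.2279]
tool_rot: [[0.952, 0.308, -0.001], [0.308, -0.952, -0.0], [-0.001, -0.0, -1.0]]
contact_force: [-0.1, -0.3, -2.4]
finger_gap: 0.0294
grasp_force: 29.9
```

Request:
{"name": "carry_out", "arguments": {
  "plan": [
    [[-1,4,0],[0,0,0],20],
    [[0,0,0],[0,0,0],20],
    [[0,0,8],[0,0,0],20],
    [[0,0,8],[0,0,0],20],
    [[0,0,5],[0,0,0],20],
    [[0,0,3],[0,0,0],20],
    [[0,0,0],[0,0,0],20],
    [[0,0,0],[0,0,0],20]
  ]
}}

```text
clock: 4.95
ee_pos: [0.6347, -0.0346, 0.2039]
tool_rot: [[0.951, 0.309, -0.001], [0.309, -0.951, 0.0], [-0.0, -0.0, -1.0]]
contact_force: [0.6, -0.7, -3.5]
finger_gap: 0.0295
grasp_force: 29.9
```

Request:
{"name": "carry_out", "arguments": {
  "plan": [
    [[0,0,1.5],[0,0,0],20],
    [[0,0,1],[0,0,0],20],
    [[0,0,0.5],[0,0,0],20],
    [[0,0,0],[0,0,0],20],
    [[0,0,0],[0,0,0],20]
  ]
}}

```text
clock: 5.37
ee_pos: [0.6348, -0.035, 0.2013]
tool_rot: [[0.951, 0.309, 0.0], [0.309, -0.951, -0.0], [0.0, 0.0, -1.0]]
contact_force: [0.5, -0.3, -2.1]
finger_gap: 0.0295
grasp_force: 29.9
```

Request:
{"name": "carry_out", "arguments": {
  "plan": [
    [[0,0,0.5],[0,0,0],20],
    [[0,0,0.3],[0,0,0],20],
    [[0,0,0],[0,0,0],20],
    [[0,0,0],[0,0,0],20]
  ]
}}

```text
clock: 5.7
ee_pos: [0.6351, -0.035, 0.2008]
tool_rot: [[0.951, 0.309, 0.001], [0.309, -0.951, 0.0], [0.001, 0.0, -1.0]]
contact_force: [-0.8, 1.3, 3.2]
finger_gap: 0.0292
grasp_force: 30.0
```

Request:
{"name": "carry_out", "arguments": {
  "plan": [
    [[0,0,0],[0,0,0],50],
    [[0,0,0],[0,0,0],60],
    [[0,0,0],[0,0,0],60],
    [[0,0,-8],[0,0,0],60],
    [[0,0,-20],[0,0,0],60],
    [[0,0,-30],[0,0,0],60],
    [[0,0,-30],[0,0,0],60],
    [[-10,-21,0],[0,0,0],60],
    [[-16,-35,0],[0,0,0],60],
    [[-16,-35,0],[0,0,0],60]
  ]
}}

```text
clock: 6.53
ee_pos: [0.5662, 0.0389, 0.2894]
tool_rot: [[0.952, 0.307, 0.001], [0.307, -0.952, 0.0], [0.001, 0.0, -1.0]]
contact_force: [-0.3, -0.6, 0.5]
finger_gap: 0.0599
grasp_force: 0.0
```

Request:
{"name": "carry_out", "arguments": {
  "plan": [
    [[-16,-35,0],[0,0,0],50],
    [[-16,-35,0],[0,0,0],40],
    [[-12,-24,0],[0,0,0],40],
    [[-5.6,-10.9,0],[0,0,6],40],
    [[0,0,0],[0,0,7],40],
    [[0,0,0],[0,0,7],40],
    [[0,0,0],[0,0,7],40],
    [[0,0,0],[0,0,7],40],
    [[0,0,0],[0,0,0],40]
  ]
}}

```text
clock: 7.28
ee_pos: [0.4872, 0.1231, 0.289]
tool_rot: [[0.96, -0.282, 0.0], [-0.282, -0.96, 0.0], [0.0, -0.0, -1.0]]
contact_force: [0.1, -0.5, -0.3]
finger_gap: 0.04
grasp_force: 0.0
```

```bash
python3 - <<'E'
from h import *
s=ctrl.sense();print(s['clock'],s['ee_pos'],s['tool_rot'],s['joint_positions'])
im=ctrl.grab_frame('wrist')[:,:,::-1].copy();t=ctrl.grab_frame('top')[:,:,::-1]
J=np.array([.5585,.1026,.01]);a=np.radians(-16);X=np.array([np.cos(a),np.sin(a),0]);Z=np.array([0,0,1.])
P=[J-.07*X+.101*Z,J-.074*X+.101*Z]+[J+.094*Z+.044*np.array([np.cos(t),np.sin(t),0]) for t in np.linspace(0,6.28,60)]
for p in w2p('wrist',P,s): cv2.circle(im,tuple(int(round(v)) for v in p),1,(255,0,0),-1)
q=cv2.resize(t[140:360,240:450],None,fx=1.82,fy=1.82)
cv2.imwrite('pics/w2.png',np.hstack([im[:,:400],q[:400]]))
E
```

```text
7.2833 [0.4872 0.1231 0.289 ] [[ 0.9595 -0.2817  0.0005]
 [-0.2817 -0.9595  0.0001]
 [ 0.0005 -0.0002 -1.    ]] [ 0.2011  0.068   2.1305 -0.      0.9425  2.0575]
```

View pics/w2.png

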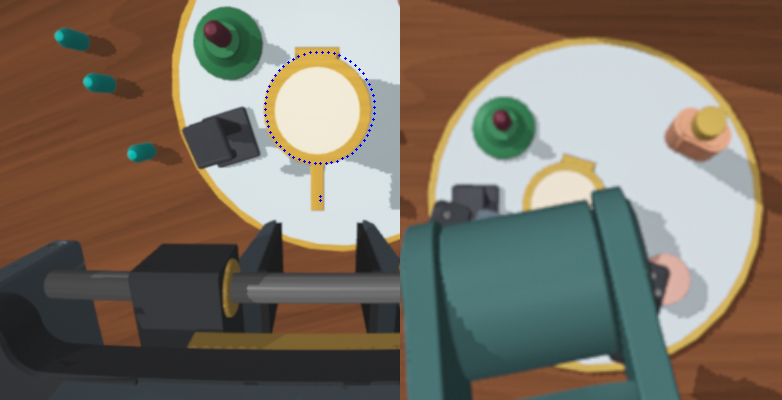

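The bottle stands upright at its new place (right panel 708,125). The tab (left panel 317,163 to 317,210) is centred about 2 mm towards tool -y, so I'm correcting for that, then going down and pinching it.

Request:
{"name": "carry_out", "arguments": {
  "plan": [
    [[0,-2,15],[0,0,0],40],
    [[0,0,30],[0,0,0],40],
    [[0,0,35],[0,0,0],40],
    [[0,0,28],[0,0,0],40],
    [[0,0,14],[0,0,0],40],
    [[0,0,6],[0,0,0],40],
    [[0,0,0],[0,0,0],30],
    [[0,0,0],[0,0,0],20],
    [[0,0,0],[0,0,0],16]
  ],
  "force": 5
}}

```text
clock: 8.13
ee_pos: [0.4885, 0.1252, 0.1617]
tool_rot: [[0.961, -0.275, 0.002], [-0.275, -0.961, 0.0], [0.002, -0.001, -1.0]]
contact_force: [-0.1, -0.5, -0.1]
finger_gap: 0.023
grasp_force: 0.0
```

Request:
{"name": "carry_out", "arguments": {
  "plan": [
    [[0,0,0],[0,0,0],8],
    [[0,0,0],[0,0,0],8],
    [[0,0,0],[0,0,0],8],
    [[0,0,0],[0,0,0],8]
  ]
}}

```text
clock: 8.47
ee_pos: [0.4882, 0.1248, 0.1613]
tool_rot: [[0.961, -0.275, 0.001], [-0.275, -0.961, -0.0], [0.001, -0.0, -1.0]]
contact_force: [-0.8, -5.4, 4.7]
finger_gap: 0.0121
grasp_force: 5.0
```

```bash
python3 - <<'E'
import numpy as np
# arc increments, vertical tool: tool x = jar +x, tool z = down; grip (r=120, 3 above axis)
r,h=120,3
A=np.radians(np.concatenate([np.linspace(0,114.6,25)]))
p=np.c_[-r*np.cos(A)+h*np.sin(A), -(r*np.sin(A)+h*np.cos(A))]
print(np.diff(p,axis=0).round(1).tolist())
E
```

```text
[[0.7, -10.0], [1.5, -9.9], [2.3, -9.7], [3.1, -9.5], [3.9, -9.2], [4.6, -8.9], [5.4, -8.4], [6.1, -8.0], [6.7, -7.4], [7.3, -6.8], [7.8, -6.2], [8.3, -5.5], [8.8, -4.8], [9.1, -4.1], [9.4, -3.3], [9.7, -2.5], [9.9, -1.7], [10.0, -0.9], [10.0, -0.0], [10.0, 0.8], [9.9, 1.6], [9.7, 2.4], [9.5, 3.2], [9.2, 4.0]]
```

Request:
{"name": "carry_out", "arguments": {
  "plan": [
    [[0,0.5,0],[0,0,0],8],
    [[0,0.5,0],[0,0,0],8],
    [[0.7,0,-10],[0,0,0],8],
    [[1.5,0,-9.9],[0,0,0],8],
    [[2.3,0,-9.7],[0,0,0],8],
    [[3.1,0,-9.5],[0,0,0],8],
    [[3.9,0,-9.2],[0,0,0],8],
    [[4.6,0,-8.9],[0,0,0],8]
  ]
}}

```text
clock: 9.13
ee_pos: [0.5035, 0.1198, 0.2188]
tool_rot: [[0.961, -0.276, 0.001], [-0.276, -0.961, 0.001], [0.001, -0.001, -1.0]]
contact_force: [3.1, 5.0, -1.5]
finger_gap: 0.0121
grasp_force: 5.0
```

Request:
{"name": "carry_out", "arguments": {
  "plan": [
    [[5.4,-0.4,-8.4],[0,0,0],8],
    [[6.1,0,-8],[0,0,0],8],
    [[6.7,0,-7.4],[0,0,0],8],
    [[7.3,0,-6.8],[0,0,0],8],
    [[7.8,0,-6.2],[0,0,0],8],
    [[8.3,0,-5.5],[0,0,0],8],
    [[8.8,0,-4.8],[0,0,0],8]
  ]
}}

```text
clock: 9.72
ee_pos: [0.5522, 0.1057, 0.2651]
tool_rot: [[0.961, -0.276, -0.0], [-0.276, -0.961, -0.0], [-0.0, 0.0, -1.0]]
contact_force: [0.4, 1.8, -3.4]
finger_gap: 0.0121
grasp_force: 5.0
```

```bash
python3 - <<'E'
from h import *
s=ctrl.sense();print(s['contact_force'])
im=ctrl.grab_frame('scene')[:,:,::-1]
cv2.imwrite('pics/s3.png',cv2.resize(im[60:290,210:450],None,fx=2.5,fy=2.5))
E
```

```text
[ 0.3913  1.7838 -3.3528]
```

View pics/s3.png

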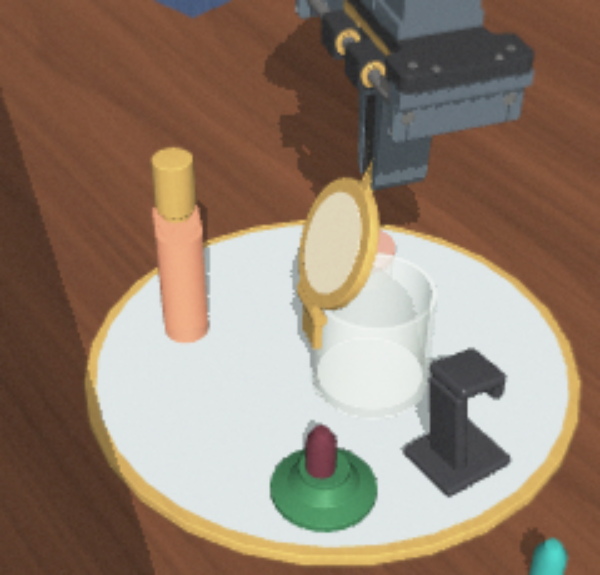

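The lid follows the pinch at about 60° (tab at 370,180 in the crop), and the holder, stand and bottle are undisturbed. I'm carrying on to the stop.

Request:
{"name": "carry_out", "arguments": {
  "plan": [
    [[9.1,0,-4.1],[0,0,0],8],
    [[9.4,0,-3.3],[0,0,0],8],
    [[9.7,0,-2.5],[0,0,0],8],
    [[9.9,0,-1.7],[0,0,0],8],
    [[10,0,-0.9],[0,0,0],8],
    [[10,0,0],[0,0,0],8],
    [[7,0,0.4],[0,0,0],8]
  ]
}}

```text
clock: 10.35
ee_pos: [0.6151, 0.0876, 0.2765]
tool_rot: [[0.961, -0.276, -0.001], [-0.276, -0.961, -0.0], [-0.0, 0.0, -1.0]]
contact_force: [-1.4, -2.5, -3.1]
finger_gap: 0.0122
grasp_force: 5.0
```

Request:
{"name": "carry_out", "arguments": {
  "plan": [
    [[5,0,0.5],[0,0,0],8],
    [[5,0,0.7],[0,0,0],8],
    [[5,0,0.9],[0,0,0],8],
    [[5,0,1.1],[0,0,0],8],
    [[4,0,1.1],[0,0,0],8],
    [[4,0,1.3],[0,0,0],8],
    [[0,0,0],[0,0,0],8]
  ]
}}

```text
clock: 10.93
ee_pos: [0.6413, 0.08, 0.2707]
tool_rot: [[0.961, -0.276, -0.001], [-0.276, -0.961, -0.0], [-0.001, 0.001, -1.0]]
contact_force: [-2.6, -4.5, -3.9]
finger_gap: 0.0122
grasp_force: 5.0
```

Request:
{"name": "carry_out", "arguments": {
  "plan": [
    [[2.5,0,0.9],[0,0,0],8],
    [[2.5,0,1],[0,0,0],8],
    [[2,0,0.8],[0,0,0],8],
    [[0,0,0],[0,0,0],8]
  ]
}}

```text
clock: 11.27
ee_pos: [0.6477, 0.0782, 0.2683]
tool_rot: [[0.961, -0.276, -0.001], [-0.276, -0.961, -0.0], [-0.001, 0.001, -1.0]]
contact_force: [-3.2, -4.6, -2.9]
finger_gap: 0.0122
grasp_force: 5.0
```

Request:
{"name": "carry_out", "arguments": {
  "plan": [
    [[1.5,0,0.6],[0,0,0],8],
    [[1.5,0,0.7],[0,0,0],8],
    [[1,0,0.4],[0,0,0],8],
    [[0,0,0],[0,0,0],8]
  ]
}}

```text
clock: 11.6
ee_pos: [0.6513, 0.0771, 0.2668]
tool_rot: [[0.961, -0.276, -0.001], [-0.276, -0.961, -0.0], [-0.001, 0.001, -1.0]]
contact_force: [-6.7, -5.3, 2.7]
finger_gap: 0.0121
grasp_force: 5.0
```

Stop contact felt (x force rising, z force sign flipped). Releasing and backing away upward.

Request:
{"name": "carry_out", "arguments": {
  "plan": [
    [[0,0,0],[0,0,0],14],
    [[0,0,0],[0,0,0],20],
    [[0,0,0],[0,0,0],30],
    [[0,0,0],[0,0,0],30],
    [[0,0,-10],[0,0,0],30],
    [[0,0,-20],[0,0,0],40],
    [[0,0,-25],[0,0,0],40],
    [[0,0,-10],[0,0,0],40],
    [[0,0,0],[0,0,0],40]
  ]
}}

```text
clock: 12.35
ee_pos: [0.6527, 0.0775, 0.3352]
tool_rot: [[0.961, -0.276, 0.005], [-0.276, -0.961, 0.0], [0.005, -0.002, -1.0]]
contact_force: [0.7, 0.2, -0.0]
finger_gap: 0.04
grasp_force: 0.0
```

```bash
python3 - <<'E'
from h import *
s=ctrl.sense();print(s['clock'],s['ee_pos'],s['tool_rot'],s['joint_positions'])
im=ctrl.grab_frame('scene')[:,:,::-1]
cv2.imwrite('pics/s4.png',cv2.resize(im[60:290,210:450],None,fx=2.5,fy=2.5))
c=np.array([.6525,.173,0]);tp=s['ee_pos'];d=c-tp;print((s['tool_rot'].T@d*1000).round(1))
E
```

```text
12.35 [0.6527 0.0775 0.3352] [[ 0.9612 -0.2759  0.0048]
 [-0.2759 -0.9612  0.0005]
 [ 0.0045 -0.0018 -1.    ]] [0.0827 0.2656 1.8014 0.0001 1.0697 1.933 ]
[-28.  -91.1 335.2]
```

View pics/s4.png

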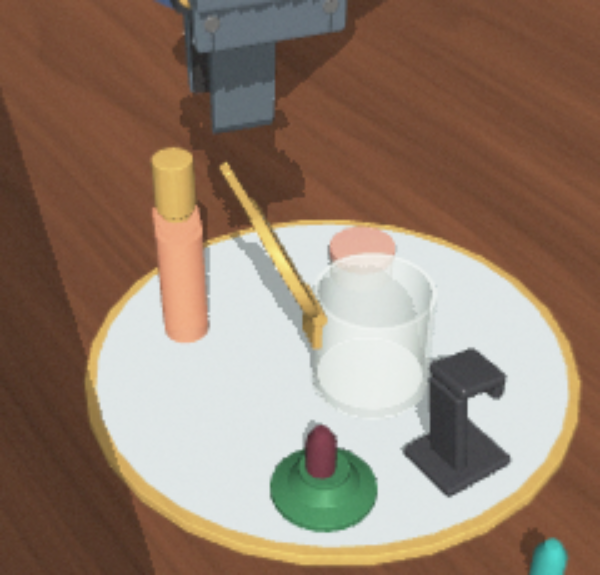

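The lid leans on its stop (crop 225,165 to 320,320), and everything else is standing. Next I'm moving over the cone and turning so the fingers close along jar x.

Request:
{"name": "carry_out", "arguments": {
  "plan": [
    [[-7,-21,0],[0,0,0],40],
    [[-7,-24,0],[0,0,0],40],
    [[-7,-24,0],[0,0,0],40],
    [[-7,-22,0],[0,0,0],40],
    [[0,0,0],[0,0,-7],40],
    [[0,0,0],[0,0,-7],40],
    [[0,0,0],[0,0,-7],40],
    [[0,0,0],[0,0,-7],40],
    [[0,0,0],[0,0,-7],40],
    [[0,0,0],[0,0,-7],40]
  ]
}}

```text
clock: 13.23
ee_pos: [0.6492, 0.1725, 0.3301]
tool_rot: [[0.896, 0.444, -0.002], [0.444, -0.896, -0.0], [-0.002, -0.0, -1.0]]
contact_force: [-0.0, 0.5, -0.2]
finger_gap: 0.0399
grasp_force: 0.0
```

Request:
{"name": "carry_out", "arguments": {
  "plan": [
    [[0,0,0],[0,0,-7],40],
    [[0,0,0],[0,0,-7],40],
    [[0,0,0],[0,0,-7],40],
    [[0,0,0],[0,0,-7],40],
    [[0,0,0],[0,0,-7],40],
    [[0,0,0],[0,0,-7],40],
    [[0,0,0],[0,0,-6],40],
    [[0,0,0],[0,0,0],40],
    [[0,0,0],[0,0,0],40]
  ]
}}

```text
clock: 13.98
ee_pos: [0.6494, 0.1724, 0.3306]
tool_rot: [[0.279, 0.96, -0.002], [0.96, -0.279, -0.0], [-0.001, -0.001, -1.0]]
contact_force: [0.4, 0.3, -0.3]
finger_gap: 0.0397
grasp_force: 0.0
```

```bash
python3 - <<'E'
from h import *
s=ctrl.sense();print(s['clock'],s['ee_pos'],s['tool_rot'],s['joint_positions'])
im=ctrl.grab_frame('wrist')[:,:,::-1].copy();t=ctrl.grab_frame('top')[:,:,::-1]
hsv=cv2.cvtColor(im,cv2.COLOR_BGR2HSV)
m=(((hsv[...,0]>160)|(hsv[...,0]<5))&(hsv[...,1]>110)&(hsv[...,2]<130)&(hsv[...,2]>25)).astype(np.uint8)
n,_,st,ce=cv2.connectedComponentsWithStats(m)
for i in range(1,n):
    if st[i,4]>60: print(st[i],ce[i],p2w('wrist',ce[i],.054,s))
g=((hsv[...,0]>50)&(hsv[...,0]<80)&(hsv[...,1]>100)).astype(np.uint8)
n,_,st,ce=cv2.connectedComponentsWithStats(g)
for i in range(1,n):
    if st[i,4]>300: 
        x,y,w,h,_=st[i];print('green',st[i],p2w('wrist',(x+w/2,y+h/2),.014,s))
P=[[.6525,.173,.07],[.6525,.173,.034]];print(w2p('wrist',P,s))
for p in w2p('wrist',P,s): cv2.circle(im,tuple(int(round(v)) for v in p),2,(255,0,0),-1)
cv2.imwrite('pics/w5.png',im)
E
```

```text
13.9833 [0.6494 0.1724 0.3306] [[ 0.2792  0.9602 -0.0015]
 [ 0.9602 -0.2792 -0.0003]
 [-0.0008 -0.0014 -1.    ]] [0.2249 0.2956 1.7716 0.     1.076  0.5079]
[315 167  15  18 193] [321.9119 175.9119] [0.6522 0.175  0.054 ]
green [ 292  143   56   55 2083] [0.6499 0.1747 0.014 ]
[[322.7812 180.485 ]
 [322.4911 174.2294]]
```

View pics/w5.png

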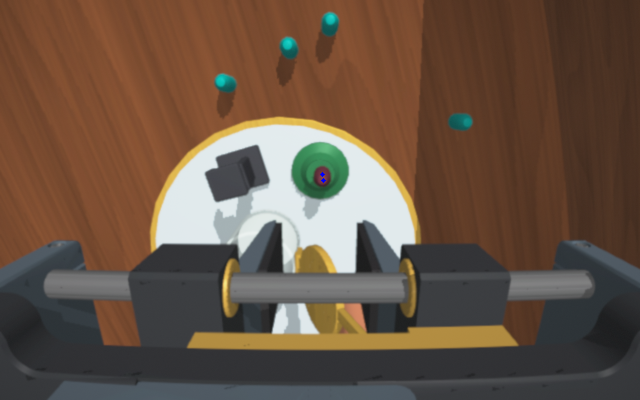

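The cone is at pixel (322,176), about 2.5 mm off in both tool axes. I'm correcting for that and going down to TCP z 0.120, which puts the fingertips 8 mm above the pedestal.

Request:
{"name": "carry_out", "arguments": {
  "plan": [
    [[2.3,2,15],[0,0,0],40],
    [[0,0,35],[0,0,0],40],
    [[0,0,35],[0,0,0],40],
    [[0,0,35],[0,0,0],40],
    [[0,0,30],[0,0,0],40],
    [[0,0,25],[0,0,0],40],
    [[0,0,15],[0,0,0],40],
    [[0,0,0],[0,0,0],40]
  ],
  "force": 6
}}

```text
clock: 14.75
ee_pos: [0.6505, 0.1738, 0.1378]
tool_rot: [[0.277, 0.961, -0.005], [0.961, -0.277, -0.001], [-0.003, -0.005, -1.0]]
contact_force: [0.1, -0.2, -0.4]
finger_gap: 0.0397
grasp_force: 0.0
```

Request:
{"name": "carry_out", "arguments": {
  "plan": [
    [[0,0,12],[0,0,0],40],
    [[0,0,8],[0,0,0],40],
    [[0,0,0],[0,0,0],36],
    [[0,0,0],[0,0,0],30],
    [[0,0,0],[0,0,0],26]
  ]
}}

```text
clock: 15.17
ee_pos: [0.6528, 0.1743, 0.1227]
tool_rot: [[0.276, 0.961, 0.001], [0.961, -0.276, 0.0], [0.001, 0.001, -1.0]]
contact_force: [-0.7, 0.8, -0.1]
finger_gap: 0.0272
grasp_force: 0.0
```

Request:
{"name": "carry_out", "arguments": {
  "plan": [
    [[0,0,2],[0,0,0],25],
    [[0,0,0],[0,0,0],24],
    [[0,0,0],[0,0,0],23],
    [[0,0,0],[0,0,0],22],
    [[0,0,0],[0,0,0],21],
    [[0,0,0],[0,0,0],20],
    [[0,0,0],[0,0,0],16],
    [[0,0,0],[0,0,0],16],
    [[0,0,0],[0,0,0],16]
  ]
}}

```text
clock: 15.92
ee_pos: [0.6524, 0.1742, 0.1199]
tool_rot: [[0.276, 0.961, 0.0], [0.961, -0.276, 0.0], [0.0, 0.0, -1.0]]
contact_force: [0.3, 0.3, 1.1]
finger_gap: 0.0194
grasp_force: 6.0
```

Request:
{"name": "carry_out", "arguments": {
  "plan": [
    [[0,0,-5],[0,0,0],16],
    [[0,0,-15],[0,0,0],16],
    [[0,0,-28],[0,0,0],16],
    [[0,0,-30],[0,0,0],16],
    [[0,0,-30],[0,0,0],16],
    [[0,0,-30],[0,0,0],16],
    [[0,0,-30],[0,0,0],16],
    [[0,0,-12],[0,0,0],16],
    [[0,0,0],[0,0,6],16],
    [[0,0,0],[0,0,7],16]
  ]
}}

```text
clock: 16.75
ee_pos: [0.6525, 0.1742, 0.3018]
tool_rot: [[0.489, 0.872, 0.002], [0.872, -0.489, 0.001], [0.002, 0.002, -1.0]]
contact_force: [-0.7, -0.5, -0.2]
finger_gap: 0.0195
grasp_force: 6.0
```

Request:
{"name": "carry_out", "arguments": {
  "plan": [
    [[0,0,0],[0,0,7],16],
    [[0,0,0],[0,0,7],16],
    [[0,0,0],[0,0,7],16],
    [[0,0,0],[0,0,7],16],
    [[0,0,0],[0,0,7],16],
    [[0,0,0],[0,0,7],16],
    [[0,0,0],[0,0,7],16],
    [[0,0,0],[0,0,7],16],
    [[0,0,0],[0,0,7],16],
    [[0,0,0],[0,0,7],16]
  ]
}}

```text
clock: 17.58
ee_pos: [0.6521, 0.1741, 0.3002]
tool_rot: [[0.987, -0.163, -0.0], [-0.163, -0.987, -0.0], [-0.0, 0.0, -1.0]]
contact_force: [0.4, 0.1, -0.9]
finger_gap: 0.0197
grasp_force: 6.0
```

Request:
{"name": "carry_out", "arguments": {
  "plan": [
    [[0,0,0],[0,0,7],16],
    [[0,0,0],[0,0,0],16],
    [[0,0,0],[0,0,0],16]
  ]
}}

```text
clock: 17.83
ee_pos: [0.6522, 0.1742, 0.3001]
tool_rot: [[0.962, -0.272, -0.0], [-0.272, -0.962, 0.0], [-0.0, 0.0, -1.0]]
contact_force: [0.3, -0.1, 0.9]
finger_gap: 0.0198
grasp_force: 6.0
```

```bash
python3 - <<'E'
from h import *
s=ctrl.sense();print(s['clock'],s['ee_pos'],s['tool_rot'])
print((s['tool_rot'].T@(np.array([.551,.1067,s['ee_pos'][2]])-s['ee_pos'])*1000).round(1), s['finger_gap'])
E
```

```text
17.8333 [0.6522 0.1742 0.3001] [[ 0.9622 -0.2722 -0.0001]
 [-0.2722 -0.9622  0.    ]
 [-0.0001  0.     -1.    ]]
[-79.   92.4   0. ] 0.0197750689689771
```

Request:
{"name": "carry_out", "arguments": {
  "plan": [
    [[-10,12,0],[0,0,0],16],
    [[-20,23,0],[0,0,0],16],
    [[-20,23,0],[0,0,0],16],
    [[-18,22,0],[0,0,0],16],
    [[-11,12.4,0],[0,0,0],16],
    [[0,0,10],[0,0,0],16],
    [[0,0,25],[0,0,0],16],
    [[0,0,30],[0,0,0],16],
    [[0,0,25],[0,0,0],16],
    [[0,0,15],[0,0,0],16]
  ]
}}

```text
clock: 18.67
ee_pos: [0.5502, 0.1072, 0.1922]
tool_rot: [[0.962, -0.272, -0.002], [-0.272, -0.962, -0.0], [-0.002, 0.001, -1.0]]
contact_force: [-0.1, -0.1, -0.9]
finger_gap: 0.02
grasp_force: 6.0
```

Request:
{"name": "carry_out", "arguments": {
  "plan": [
    [[0,0,15],[0,0,0],16],
    [[0,0,15],[0,0,0],16],
    [[0,0,15],[0,0,0],16],
    [[0,0,15],[0,0,0],16],
    [[0,0,10],[0,0,0],16],
    [[0,0,8],[0,0,0],16],
    [[0,0,5],[0,0,0],16],
    [[0,0,3],[0,0,0],16],
    [[0,0,0],[0,0,0],16]
  ]
}}

```text
clock: 19.42
ee_pos: [0.5509, 0.1072, 0.1086]
tool_rot: [[0.961, -0.275, -0.0], [-0.275, -0.961, -0.0], [-0.0, 0.0, -1.0]]
contact_force: [-0.0, 0.5, 0.2]
finger_gap: 0.0198
grasp_force: 6.0
```

Request:
{"name": "carry_out", "arguments": {
  "plan": [
    [[0,0,2],[0,0,0],16],
    [[0,0,2],[0,0,0],16],
    [[0,0,0],[0,0,0],16]
  ]
}}

```text
clock: 19.67
ee_pos: [0.551, 0.1072, 0.1049]
tool_rot: [[0.961, -0.276, 0.0], [-0.276, -0.961, 0.0], [0.0, -0.0, -1.0]]
contact_force: [0.3, 0.4, -0.4]
finger_gap: 0.0198
grasp_force: 6.0
```

Request:
{"name": "carry_out", "arguments": {
  "plan": [
    [[0,0,0],[0,0,0],21],
    [[0,0,0],[0,0,0],23],
    [[0,0,0],[0,0,0],26],
    [[0,0,0],[0,0,0],30],
    [[0,0,0],[0,0,0],32],
    [[0,0,0],[0,0,0],32],
    [[0,0,-8],[0,0,0],32],
    [[0,0,-20],[0,0,0],32],
    [[0,0,-25],[0,0,0],32],
    [[0,0,-30],[0,0,0],32]
  ]
}}

```text
clock: 20.5
ee_pos: [0.5501, 0.107, 0.1877]
tool_rot: [[0.961, -0.276, -0.002], [-0.276, -0.961, -0.0], [-0.002, 0.001, -1.0]]
contact_force: [0.6, 0.2, -0.4]
finger_gap: 0.0318
grasp_force: 0.0
```

Request:
{"name": "carry_out", "arguments": {
  "plan": [
    [[0,0,-35],[0,0,0],32],
    [[0,0,-35],[0,0,0],32],
    [[0,0,-35],[0,0,0],32],
    [[-30,0,0],[0,0,0],32],
    [[-30,0,0],[0,0,0],32],
    [[-15,0,0],[0,0,0],32],
    [[0,0,0],[0,0,0],32]
  ]
}}

```text
clock: 21.08
ee_pos: [0.4762, 0.1283, 0.2926]
tool_rot: [[0.961, -0.275, -0.001], [-0.275, -0.961, -0.0], [-0.001, 0.0, -1.0]]
contact_force: [-0.4, 0.6, 0.4]
finger_gap: 0.0321
grasp_force: 0.0
```

```bash
python3 - <<'E'
from h import *
s=ctrl.sense();print(s['clock'],s['ee_pos'])
im=ctrl.grab_frame('scene')[:,:,::-1];w=ctrl.grab_frame('wrist')[:,:,::-1]
a=cv2.resize(im[90:290,220:450],None,fx=2,fy=2)
cv2.imwrite('pics/s6.png',np.hstack([a,w[:400,180:500]]))
E
```

```text
21.0833 [0.4762 0.1283 0.2926]
```

View pics/s6.png

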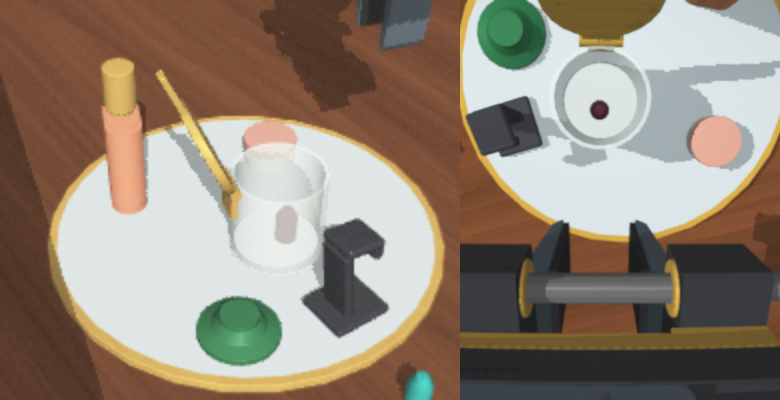

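The cone stands upright inside the jar (left panel 286,225; right panel 599,110). The lid is open on its stop, the bottle is upright, and the holder, stand and tin are untouched. The arm is clear, so I'm handing in.

```bash
python3 -c "
from workcell import ctrl
print(ctrl.close_job())"
```

```text
the job is handed in; nothing more can be done
None
```

The job is handed in after about 21 s: the bottle stands upright well away from the jar, the lid leans open on its stop, and the cone stands inside the jar below the rim.

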